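# Tighten a castle nut to the pin hole and lock it

### The job

The arm of the small swivel watch-case holder already stands at the right angle, but its castle nut is still loose. Tighten the nut clockwise until it is snug (the pointer on its flange reaches the raised mark on the plate), then turn it on clockwise only as far as it takes to bring the next slot in line with the hole in the stud, where the locking pin points. Then push the locking pin fully home through that slot and let go; do not tighten past that slot and leave the things lying around where they are.

Things in the scene. Friction and masses are not known exactly. Their poses are not given: they have to be found in the camera images.
- holder_foot: Foot of the holder, fixed to the bench: grey round base (diameter 110, 10 high), above it a round dark clamp plate (diameter 72, top at 38 mm). Origin on the bench, on the common vertical axis of foot, stud and nut.
- swivel_arm: Steel swivel arm, fixed for this job, at an angle within 20 degrees of the foot's. Origin on the bench, on the same vertical axis. Toward its +y a round watch-case rest (centre 76 mm from the axis, 32 mm high); toward its -y an upright pin bracket (62 to 70 mm from the axis, 22 wide, top at 70 mm).
- stud_top (a point): Centre of the upper end of the dark threaded stud (diameter 16, 71 mm above the bench) on the axis; it sticks up through the nut and belongs to the swivel arm. A line across its end shows the direction of its cross hole, which runs along the arm's y, 59.5 mm above the bench.
- castle_nut (a joint): Steel castle nut round the stud. Value in rad, growing as it turns clockwise seen from above; 0 = just snug; starts at -0.9 to -0.5. It does not rise or sink and stays where it is left. Turning takes about 0.13 N m when loose, rising evenly to 0.22 at 0.9. The right slot comes in line at 0.17 to 0.87, depending on the arm's angle; past 1.0 is too far.
- nut_slot (a point): Middle of the one of the six equal slots that first comes in line after snug; 16 mm from the axis, 59.5 mm above the bench. Nut: hexagon 36 mm across flats, plain from 41 to 54 mm above the bench, then teeth up to 64 mm; slots open on top, 8 mm wide, in the middle of each flat, so the direction from the axis to the slot is its flat's normal. Flange below: diameter 48.
- nut_pointer (a point): Tip of the small pointer, 3 mm wide, that sticks out of the nut's flange, 31 mm from the axis, 40 mm above the bench.
- snug_mark (a point): Small bright raised rib, 2.4 mm wide, on the dark clamp plate's rim, 33.5 mm from the axis, 39 mm above the bench, on the foot's -x side. The nut is snug when the pointer reaches it.
- pin_hole (a point): Point on the line of the stud's cross hole, 16 mm from the axis on the pin's side, 59.5 mm above the bench. The slot is in line when nut_slot is here.
- lock_pin (a joint): Captive steel locking pin, diameter 6, round nose, sliding level in the bracket straight toward the axis, 59.5 mm above the bench. Value in m pushed in: starts 0 to 0.010; at 0 its nose is 56 mm from the axis; 0.052 = fully home on its stop, nose inside the stud. Stays where left, slides with about 1.2 N; the nut's teeth stop it if no slot is in line.
- pin_knob (a point): Centre of the pin's black knurled knob, diameter 20, 16 long along the pin; 140 mm from the axis at pin value 0, 88 mm when home.
- loupe: Bystander: black eye loupe, diameter 36, 32 high. Origin under its centre.
- putty_tin: Bystander: small round tin, diameter 47, 20 high. Origin under its centre.
- tape_roll: Bystander: roll of tape lying flat, diameter 92, 20 high. Origin under its centre.
- tweezers: Bystander: brass tweezers lying flat, 121 long along their y, 9 high. Origin under the middle.
There are look-alikes about, which are no part of the job. There is more than one size of the holder_foot; the one meant has the size given above.

How it is judged:
By the outcome, as a careful person would: the job done as asked, in the order asked, and still so for the second after the job is handed in, with the robot touching nothing.
It also fails if it takes over 56 s, if anything falls off the work surface, if the arm or the gripper's body presses on something with over 40 N, if the wrist force passes 120 N, or if a joint passes its speed limit or range.

### The arm

A 6-joint arm with a two-finger parallel gripper is mounted at the origin on a cart in front of the work surface, level with it; the furniture and walls round the work are solid. World frame = base frame: x ahead of the robot, y to its left, z up, the work surface at z = 0. Lengths are in mm, angles in rad, forces in N, time in s.
With the tool pointing down it reaches from about 375 to 900 mm from the base axis. Payload 3.1 kg.
Tool frame: the origin (TCP) lies at the very end of the fingers, on their centre line; the grasp point (between the pads) lies 19 mm behind it; z points along the fingers, y is the line along which they close (so a half turn about z gives the same grasp; the last joint's range is limited). The gripper opens to 87 mm and grips with 3 to 60 N. Pads are 19 mm wide; open, the fingers measure 117 mm over their backs; the gripper's body (75 mm by 190 mm) begins 51 mm behind the grasp point.
Start: joints at [1.038, 0.527, 1.433, -0, 1.181, -0.178], TCP at [217.085, 586.064, 222.548] pointing down, gripper open.
Joint ranges: [-3.08, 3.08], [-0.75, 2.2], [0.22, 2.44], [-1.43, 4.57], [0, 2.65], [-2.85, 2.85]. Speed limits (rad/s): [2.79, 2.79, 3.14, 3.14, 3.14, 3.14].

### API

Orientations are given as a rotation vector (axis times angle).
In Python, from bench import r gives the robot as it stands.
- The arm moves only by the shell command python3 -m pendant 'ROWS' [FORCE]. ROWS is JSON, a list of rows, each a list of 7 numbers: the shift along the tool's x, y, z in m, then the turn, a rotation vector about the tool's x, y, z in rad, then the opening, from 0 (shut) to 1 (fully open). In form: [[tx, ty, tz, wx, wy, wz, claw], ...]. A call has 1 to 5 rows; each row is the pose to reach, as a shift and turn from the pose commanded when the call began, along the tool's axes at that moment; what a row does not reach only later rows make up. A row lasts 1/8 s, in which the tool goes at most 62.5 mm and 10.7 degrees, less where a joint would pass 70% of its speed; a pose out of reach is approached as far as the arm can. A call with a gripper value outside its range is refused whole. The fingers move at their own pace and stop on an object; FORCE is the grip in N (left out, the last holds). Time passes only in rows, so rows that repeat a pose let the fingers close. It gives the time, the measured TCP pose, the force, the opening and the grip force at its end, in the units of the state.
- r.observe(): the state, without advancing time (a new reading comes with each control period).
- r.get_image(name): name is "side" or "top"; returns a dict with "img" (480x640x3 uint8, red, green, blue), "camera_matrix" (3x3 intrinsics, pixels), "distortion" ([k1, k2, p1, p2, k3] as OpenCV has them; the pictures are not rectified), "T" (4x4, takes a point from camera to world coordinates). Camera axes: x right, y up, looking along -z (the intrinsics and any distortion apply to the point x, -y, -z); pixel columns grow to the right and rows downward; lengths in mm; the calibration is good to about 2 mm. A picture is of the moment at which its call begins. There is no depth.
- r.close_job(): hands the job in; it is judged then, once.
The state is a dict: "time_s": time; "joint_positions": joint angles; "joint_vel": joint speeds; "joint_torque": joint torques, N m; "position": TCP position; "orientation": TCP orientation; "force": force on the tool from outside, world axes, zero at the start; "moment": the same for the moment, N m; "gripper_width": finger opening in mm; "finger_force": force on a finger pad.
Only numpy, scipy, OpenCV 4.12 (cv2) and the standard library are available. Lean on these libraries where they do the work, as an engineer would, in place of code of your own. Each camera call takes 0.05 s, during which the arm holds its last target. There are 200 camera calls.

## Working session

There is one attempt and no reset: what is moved stays moved. The work goes in short steps, Python scripts to look and compute and a shell command to move; the robot and the scene stay as the last step left them, time stands still between calls to the robot, and variables do not carry over. Pictures are saved under pics/ and viewed, at most 10 in all, crops included, and the job is handed in when it is done.

```bash
mkdir -p pics; ls
cat > h.py <<'E'
import numpy as np, cv2, json
from bench import r
def shot(n):
    d=r.get_image(n); return d
def save(img,name): cv2.imwrite('pics/'+name,img[:,:,::-1])
def ray(d,uv):
    K=np.array(d["camera_matrix"],float);D=np.array(d["distortion"],float);T=np.array(d["T"])
    p=cv2.undistortPoints(np.array(uv,float).reshape(-1,1,2),K,D).reshape(-1,2)
    v=np.c_[p[:,0],-p[:,1],-np.ones(len(p))]@T[:3,:3].T
    return T[:3,3],v
def plane(d,uv,z):
    o,v=ray(d,uv); return o+v*((z-o[2])/v[:,2])[:,None]
def proj(d,P):
    K=np.array(d["camera_matrix"],float);D=np.array(d["distortion"],float);T=np.array(d["T"])
    c=(np.array(P,float).reshape(-1,3)-T[:3,3])@T[:3,:3]; c=c*[1,-1,-1]
    return cv2.projectPoints(c,np.zeros(3),np.zeros(3),K,D)[0].reshape(-1,2)
E
python3 - <<'E'
from h import *
for n in("top","side"):
    d=shot(n);save(d["img"],n+"0.png");print(n,np.round(d["T"],3).tolist(),np.round(d["camera_matrix"],1).tolist())
    import pickle;pickle.dump(d,open(n+"0.pkl","wb"))
print(r.observe())
E
```

```text
pics
top [[-0.002, 0.987, -0.161, 355.259], [-1.0, -0.004, -0.011, 38.868], [-0.012, 0.161, 0.987, 1319.955], [0.0, 0.0, 0.0, 1.0]] [[538.9, 0.0, 319.2], [0.0, 538.9, 248.9], [0.0, 0.0, 1.0]]
side [[0.857, 0.32, -0.403, 231.589], [-0.515, 0.542, -0.664, -500.561], [0.006, 0.777, 0.629, 621.331], [0.0, 0.0, 0.0, 1.0]] [[452.0, 0.0, 320.8], [0.0, 452.0, 234.6], [0.0, 0.0, 1.0]]
{'time_s': 0.1, 'joint_positions': array([ 1.03747783e+00,  5.28393939e-01,  1.43376231e+00,  2.47741000e-05,
        1.18137400e+00, -1.78539744e-01]), 'joint_vel': array([ 0.00161555, -0.00118087, -0.00109073, -0.00120792, -0.00080322,
        0.00072188]), 'joint_torque': array([ 8.94376080e-05, -4.40987098e+01, -1.77150965e+01,  6.35232520e-02,
        5.34070143e-02, -4.10977884e-05]), 'position': array([216.77013064, 585.5168436 , 221.66050486]), 'orientation': array([-5.54258489e-01, -3.09160430e+00,  2.83963381e-03]), 'force': array([0.75514227, 0.7169843 , 0.26823202]), 'moment': array([ 0.01135609, -0.00933316, -0.01900877]), 'finger_force': 0.0, 'gripper_width': 86.92074403280883}
```

View pics/top0.png

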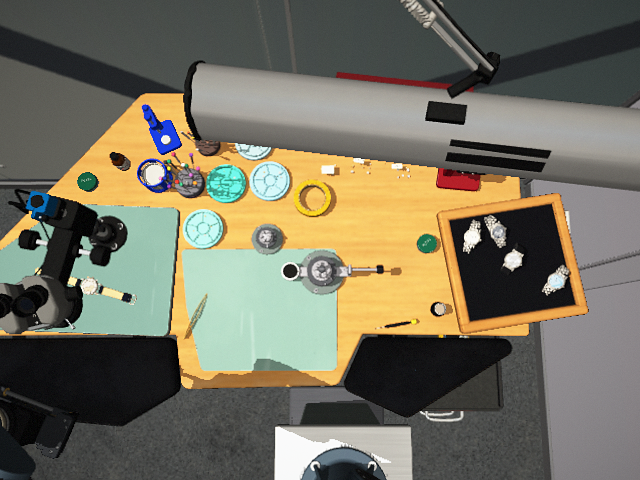

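View pics/side0.png

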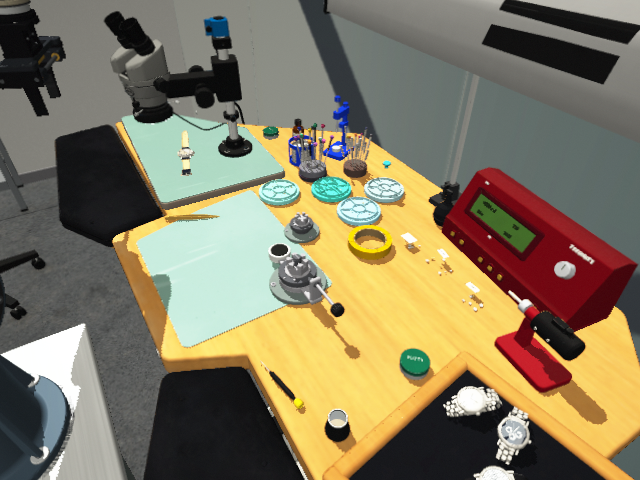

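The top view shows the large holder at (323,271), with its pin knob at about (394,271) and its watch-case rest at (290,271). In the side view it is at (298,277), knob (337,310). A smaller holder at top (267,237), side (302,228) has no arm.

Candidates: holder foot A top (323,271) has a large base, swivel arm and pin. B top (267,237) is smaller and has no arm. I choose A and check it in a close crop.

Run:
```python
from h import *; import pickle
T=pickle.load(open("top0.pkl","rb"));S=pickle.load(open("side0.pkl","rb"))
a=cv2.resize(T["img"][235:305,270:410],None,fx=5.7,fy=5.7,interpolation=cv2.INTER_CUBIC)[:, :798]
b=cv2.resize(S["img"][225:325,240:360],None,fx=5,fy=5,interpolation=cv2.INTER_CUBIC)
save(a,"ta.png");save(b,"sa.png")
for z,uv in((38,(323,271)),(71,(323,270)),(59.5,(394,271)),(0,(267,237))):print(z,plane(T,[uv],z).round(1))
# base width
for uv in((301,271),(346,271),(251,237),(283,237)):print(plane(T,[uv],10).round(1))
```

```text
38 [[510.6  44.7  38. ]]
71 [[509.   44.6  71. ]]
59.5 [[ 507.4 -122.1   59.5]]
0 [[601.1 184.2   0. ]]
[[514.2  98.7  10. ]]
[[513.8 -11.4  10. ]]
[[599.4 222.7  10. ]]
[[599.1 143.5  10. ]]
```

View pics/ta.png

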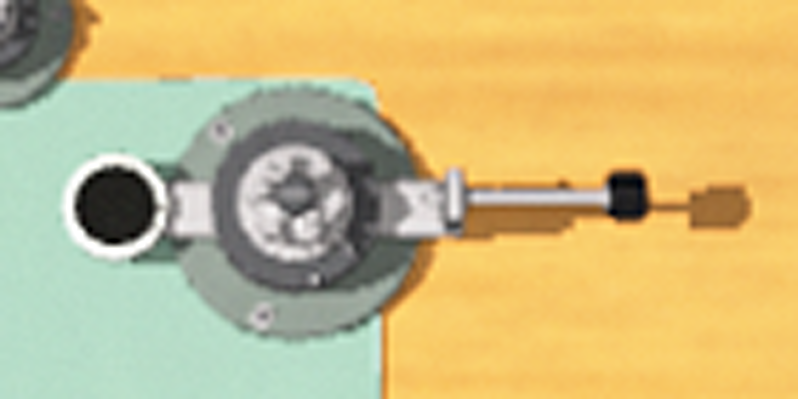

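View pics/sa.png

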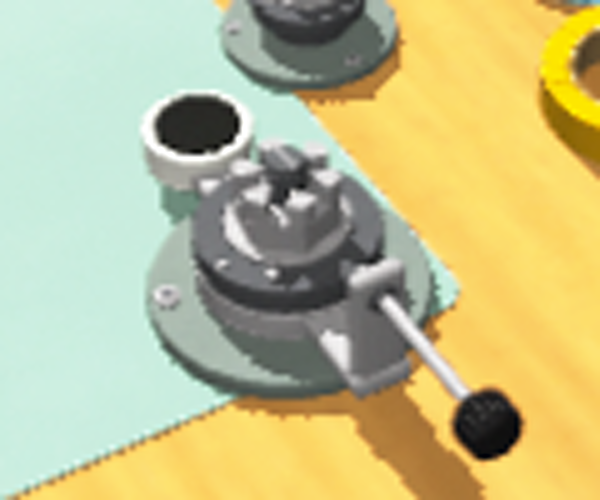

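The crop confirms A. Its base is about 110 mm across and it carries the rest, bracket, pin and knob. B is about 79 mm across. In the side crop the two bright dots at (222,263) and (272,272) are the pointer and the snug mark, or plate screws. Next I measure the knob, rest, stud and dots in both views.

Run:
```python
from h import *; import pickle
T=pickle.load(open("top0.pkl","rb"));S=pickle.load(open("side0.pkl","rb"))
def blob(d,box,f):
    x0,y0,x1,y1=box;im=d["img"][y0:y1,x0:x1].astype(int)
    m=f(im).astype(np.uint8);n,l,st,c=cv2.connectedComponentsWithStats(m)
    i=1+np.argmax(st[1:,4]);return c[i]+[x0,y0],st[i].tolist()
dark=lambda im:im.max(2)<70
white=lambda im:im.min(2)>215
kt=blob(T,(370,258,390,282),lambda im:im.max(2)<60);ks=blob(S,(325,298,350,320),dark)
rt=blob(T,(278,258,303,283),dark);rs=blob(S,(268,240,292,260),dark)
print(kt,ks,rt,rs)
def tri(a,b):
    o1,v1=ray(T,[a]);o2,v2=ray(S,[b]);v1=v1[0]/np.linalg.norm(v1);v2=v2[0]/np.linalg.norm(v2)
    t=np.linalg.lstsq(np.c_[v1,-v2],o2-o1,rcond=None)[0];p=o1+t[0]*v1;q=o2+t[1]*v2
    return ((p+q)/2).round(1),round(float(np.linalg.norm(p-q)),1)
print("knob",tri(kt[0],ks[0]),plane(T,[kt[0]],59.5).round(1),plane(S,[ks[0]],59.5).round(1))
print("rest",tri(rt[0],rs[0]),plane(T,[rt[0]],30).round(1),plane(S,[rs[0]],30).round(1))
st_t=(270+296/5.7,235+192/5.7);st_s=(240+284/5,225+157/5)
print("stud",tri(st_t,st_s),plane(T,[st_t],71).round(1),plane(S,[st_s],71).round(1))
for n,c in(("d1",(222,263)),("d2",(272,272))):print(n,plane(S,[(240+c[0]/5,225+c[1]/5)],39.5).round(1))
print("topdot",plane(T,[(270+315/5.7,235+279/5.7)],39.5).round(1))
k=plane(T,[kt[0]],59.5)[0];q=plane(T,[rt[0]],32)[0];print("ang top",np.degrees(np.arctan2(*(q-k)[:2])), np.linalg.norm((q-k)[:2]))
k=plane(S,[ks[0]],59.5)[0];q=plane(S,[rs[0]],32)[0];print("ang side",np.degrees(np.arctan2(*(q-k)[:2])), np.linalg.norm((q-k)[:2]))
a=cv2.resize(S["img"][248:292,274:324],None,fx=12,fy=12,interpolation=cv2.INTER_CUBIC);save(a,"sb.png")
a=cv2.resize(T["img"][252:290,302:346],None,fx=14,fy=14,interpolation=cv2.INTER_CUBIC);save(a,"tb.png")
```

```text
(array([379.56097561, 269.        ]), [7, 8, 6, 7, 41]) (array([337.10077519, 309.54263566]), [6, 5, 13, 14, 129]) (array([289.75177305, 270.72340426]), [5, 6, 14, 14, 141]) (array([279.15      , 249.74285714]), [3, 5, 17, 11, 140])
knob (array([513. , -88.7,  60.2]), 1.8) [[512.3 -88.4  59.5]] [[514.3 -88.5  59.5]]
rest (array([513.5, 124.6,  30.2]), 1.9) [[512.6 124.9  30. ]] [[514.5 124.6  30. ]]
stud (array([512.6,  46.8,  72.7]), 1.5) [[512.1  47.   71. ]] [[514.2  48.3  71. ]]
d1 [[483.   40.2  39.5]]
d2 [[496.5  26.8  39.5]]
topdot [[479.4  39.4  39.5]]
ang top 0.018046798367258005 213.1775829701665
ang side -0.19215094008213693 211.00640808013992
```

View pics/sb.png

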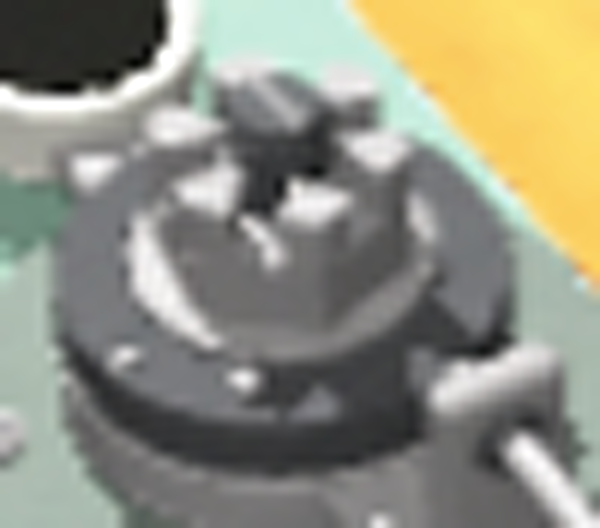

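View pics/tb.png

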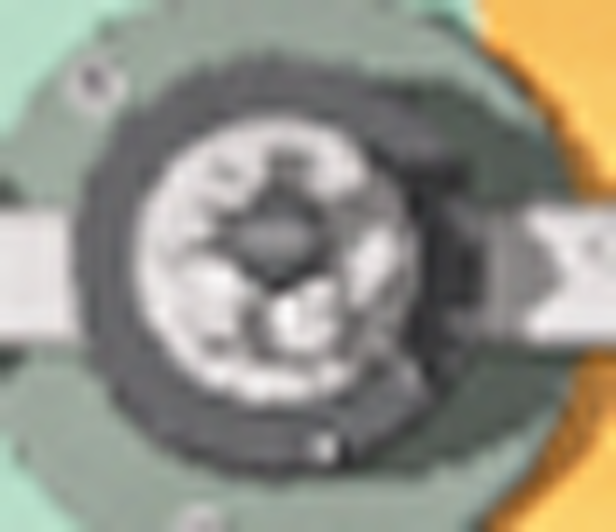

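Side crop: the small mark is at (120,355), the bright spot on the pointer at (243,380), right under the flat that faces the camera, and a grey triangle at (310,405). Top crop: the mark is at (325,445) and the pointer is at lower right, about (400,385). One check of pointer against triangle, while the arm starts moving over.

```bash
python3 - <<'E'
from h import *; import pickle
T=pickle.load(open("top0.pkl","rb"));S=pickle.load(open("side0.pkl","rb"))
A=np.array([513.3,48.2])
def ph(n,d,uv,z):
    p=plane(d,[uv],z)[0][:2]-A;print(n,p.round(1),"r",np.linalg.norm(p).round(1),"deg ccw from -x",np.degrees(np.arctan2(-p[1],-p[0])).round(1))
s=lambda x,y:(274+x/12,248+y/12);t=lambda x,y:(302+x/14,252+y/14)
ph("mark S",S,s(120,355),39.5);ph("mark T",T,t(325,445),39.5)
ph("d2 S",S,s(243,380),40.5);ph("tri S",S,s(310,405),38);ph("tri S40",S,s(310,405),40.5)
ph("ptr T",T,t(415,385),40.5)
ph("slot S",S,s(262,198),64)   # between two teeth tops
for q in((210,188),(315,203),(378,150),(345,90),(183,125),(95,170)):ph("tooth",S,s(*q),64)
E
python3 -m pendant '[[-0.464,-0.4,0,0,0,0.314,1],[-0.464,-0.4,0,0,0,0.314,1],[-0.464,-0.4,0,0,0,0.314,1],[-0.464,-0.4,0,0,0,0.314,1],[-0.464,-0.4,0,0,0,0.314,1]]'
```

```text
mark S [-30.9  -7.6] r 31.8 deg ccw from -x 13.7
mark T [-33.5  -8.7] r 34.6 deg ccw from -x 14.5
d2 S [-17.8 -22.8] r 28.9 deg ccw from -x 51.9
tri S [-10.5 -30.4] r 32.2 deg ccw from -x 70.9
tri S40 [-11.7 -32.6] r 34.6 deg ccw from -x 70.3
ptr T [-23.4 -24. ] r 33.5 deg ccw from -x 45.7
slot S [ -7.6 -11.3] r 13.6 deg ccw from -x 56.2
tooth [-13.3  -5.4] r 14.3 deg ccw from -x 22.0
tooth [ -1.2 -16.4] r 16.4 deg ccw from -x 85.7
tooth [ 12.8 -10.9] r 16.8 deg ccw from -x 139.5
tooth [15.1  3.7] r 15.6 deg ccw from -x -166.4
tooth [-10.1   9.3] r 13.7 deg ccw from -x -42.5
tooth [-26.4   7.1] r 27.3 deg ccw from -x -15.0
time_s: 0.72
position: [368.7, 310.7, 222.4]
orientation: [1.031, 2.968, -0.0]
force: [0.3, 0.4, -0.1]
gripper_width: 87.2
finger_force: 0.0
```

Teeth and pointer agree: a flat normal, and the pointer, lie at about 51° (counter-clockwise from -x). The mark is at about 14° and the arm is along y. So the nut stands near -0.65 and must reach about 0.77 rad, with flats at 30° mod 60 in world.

```bash
python3 -m pendant '[[-0.276,-0.116,0,0,0,0,0.65],[-0.276,-0.116,0,0,0,0,0.65],[-0.276,-0.116,0.05,0,0,0,0.65],[-0.276,-0.116,0.05,0,0,0,0.65],[-0.276,-0.116,0.1,0,0,0,0.65]]' && python3 -m pendant '[[0,0,0,0,0,0,0.65],[0,0,0,0,0,0,0.65]]'
```

```text
time_s: 1.35
position: [509.7, 60.2, 140.9]
orientation: [1.032, 2.959, 0.003]
force: [0.3, 0.1, -0.6]
gripper_width: 57.3
finger_force: 0.0
time_s: 1.6
position: [505.2, 63.3, 139.8]
orientation: [-1.031, -2.966, 0.0]
force: [0.0, -0.4, 0.9]
gripper_width: 56.5
finger_force: 0.0
```

```bash
python3 -m pendant '[[-0.0157,-0.0068,0.04,0,0,0,0.65],[-0.0157,-0.0068,0.06,0,0,0,0.65],[-0.0157,-0.0068,0.06,0,0,0,0.65]]'
python3 - <<'E'
from h import *
d=shot("top");s=shot("side")
a=cv2.resize(d["img"][246:296,294:354],None,fx=6.5,fy=6.5,interpolation=cv2.INTER_CUBIC);b=cv2.resize(s["img"][230:295,262:340],None,fx=5,fy=5,interpolation=cv2.INTER_CUBIC)
c=np.zeros((330,790,3),np.uint8);c[:325,:390]=a;c[:325,395:785]=b;save(c,"over.png")
print(r.observe()["position"])
E
```

```text
time_s: 1.98
position: [513.0, 49.3, 80.4]
orientation: [-1.028, -2.968, 0.0]
force: [-0.4, -0.2, 0.3]
gripper_width: 56.7
finger_force: 0.0
[514.38930237  48.94609096  81.5169632 ]
```

View pics/over.png

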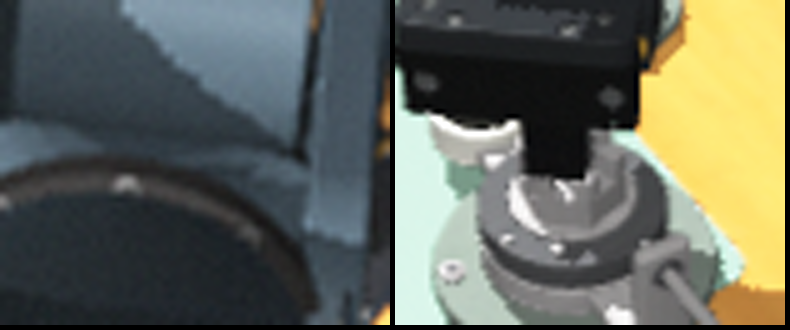

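The side half shows the near finger, tip about (555,175), square over the camera-facing flat. The top view is blocked by the arm. Going down and gripping.

```bash
python3 -m pendant '[[0,0,0.02,0,0,0,0.65],[0,0,0.033,0,0,0,0.65],[0,0,0.033,0,0,0,0.65]]' && python3 -m pendant '[[0,0,0,0,0,0,0.3],[0,0,0,0,0,0,0.3],[0,0,0,0,0,0,0.3],[0,0,0,0,0,0,0.3],[0,0,0,0,0,0,0.3]]' 20
```

```text
time_s: 2.45
position: [513.6, 48.2, 47.0]
orientation: [-1.03, -2.967, 0.0]
force: [0.3, 0.7, 0.2]
gripper_width: 56.6
finger_force: 0.0
time_s: 3.08
position: [514.2, 47.9, 47.3]
orientation: [1.031, 2.967, 0.0]
force: [-0.7, 0.7, 4.2]
gripper_width: 35.6
finger_force: 19.9
```

Grip width is 35.6 mm, so the fingers are flush on the flats. Turning clockwise.

```bash
python3 -m pendant '[[0,0,0,0,0,0.13,0.3],[0,0,0,0,0,0.26,0.3],[0,0,0,0,0,0.39,0.3],[0,0,0,0,0,0.52,0.3],[0,0,0,0,0,0.64,0.3]]' 30
python3 - <<'E'
from h import *
s=shot("side");b=cv2.resize(s["img"][230:300,255:345],None,fx=7,fy=7,interpolation=cv2.INTER_CUBIC);save(b,"snug.png")
o=r.observe();print(o["position"],o["orientation"],o["gripper_width"],o["force"],o["moment"],o["joint_positions"])
E
```

```text
time_s: 3.7
position: [513.2, 47.2, 47.3]
orientation: [-1.914, -2.491, 0.003]
force: [-2.8, -3.4, 5.9]
gripper_width: 35.7
finger_force: 29.9
[513.2167459   47.23024634  47.31214273] [-1.91855228 -2.4872158   0.00283438] 36.052064935752085 [-2.91820946 -3.69756858  5.44076821] [-0.52185894  0.37169291 -0.06045162] [-0.12448381  0.66738251  1.84091924 -0.0022803   0.63455275 -0.37937218]
```

View pics/snug.png

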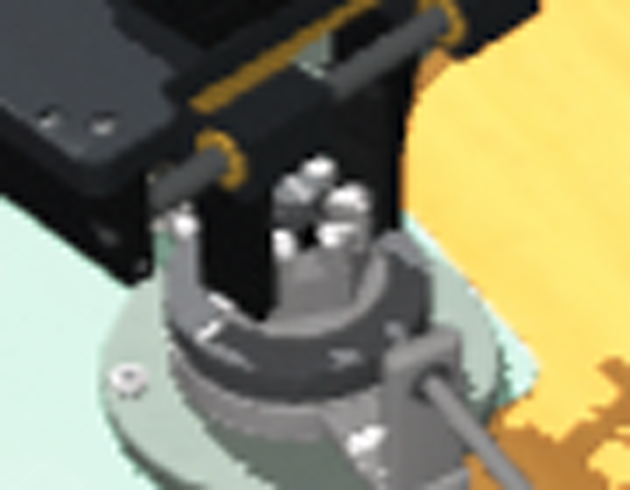

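The pointer, at about (215,305), is now practically at the mark at about (208,330). The nut is snug with tool yaw at 14.7°, which agrees with the measured mark. The slot lines up at yaw -30°, so 0.78 rad more.

```bash
python3 -m pendant '[[0,0,0,0,0,0.16,0.3],[0,0,0,0,0,0.32,0.3],[0,0,0,0,0,0.48,0.3],[0,0,0,0,0,0.64,0.3],[0,0,0,0,0,0.775,0.3]]' 40 && python3 -m pendant '[[0,0,0,0,0,0,0.3],[0,0,0,0,0,0,0.3]]'
python3 - <<'E'
from h import *
from scipy.spatial.transform import Rotation as R
o=r.observe();m=R.from_rotvec(o["orientation"]).as_matrix();print(m.round(4),"theta",np.degrees(np.arctan2(m[1,1],m[0,1])),o["gripper_width"],o["force"],o["moment"])
E
```

```text
time_s: 4.38
position: [511.7, 47.4, 47.3]
orientation: [-2.713, -1.582, 0.007]
force: [-4.7, -2.4, 7.9]
gripper_width: 35.6
finger_force: 39.9
time_s: 4.62
position: [511.7, 47.4, 47.3]
orientation: [-2.71, -1.586, 0.006]
force: [-5.2, -3.0, 7.7]
gripper_width: 35.4
finger_force: 39.9
[[ 4.898e-01  8.718e-01 -4.300e-03]
 [ 8.718e-01 -4.899e-01 -7.000e-04]
 [-2.800e-03 -3.400e-03 -1.000e+00]] theta -29.331032535053847 35.449330562346816 [-5.18478078 -3.01578584  7.72574321] [-0.62519585  0.70286742 -0.0182248 ]
```

```bash
python3 -m pendant '[[0,0,0,0,0,0.012,0.3],[0,0,0,0,0,0.012,0.3]]' && python3 -m pendant '[[0,0,0,0,0,0,0.6],[0,0,0,0,0,0,0.6],[0,0,-0.05,0,0,0,0.6],[0,0,-0.1,0,0,0,0.6],[0,0,-0.1,0,0,0,0.6]]'
```

```text
time_s: 4.88
position: [511.7, 47.4, 47.3]
orientation: [-2.719, -1.571, 0.007]
force: [-4.2, -2.0, 8.3]
gripper_width: 35.7
finger_force: 39.9
time_s: 5.5
position: [517.1, 47.7, 150.3]
orientation: [2.717, 1.566, 0.012]
force: [0.4, 0.3, -0.3]
gripper_width: 51.8
finger_force: 0.0
```

```bash
python3 -m pendant '[[-0.05,0.028,0,0,0,-0.13,0],[-0.1,0.056,0,0,0,-0.26,0],[-0.151,0.084,0,0,0,-0.39,0],[-0.151,0.084,0,0,0,-0.524,0],[-0.151,0.084,0,0,0,-0.524,0]]' 10 && python3 -m pendant '[[0,0,0,0,0,0,0],[0,0,0,0,0,0,0]]'
python3 - <<'E'
from h import *
s=shot("side");b=cv2.resize(s["img"][245:325,270:350],None,fx=7,fy=7,interpolation=cv2.INTER_CUBIC)
d=shot("top");a=cv2.resize(d["img"][250:292,300:344],None,fx=5,fy=5,interpolation=cv2.INTER_CUBIC)
c=np.zeros((560,790,3),np.uint8);c[:,:560]=b;c[:210,565:785]=a;save(c,"lined.png")
o=r.observe();print(o["position"],o["orientation"],o["gripper_width"])
E
```

```text
time_s: 6.12
position: [510.1, -125.3, 145.7]
orientation: [-2.225, -2.215, 0.001]
force: [0.4, 0.1, 0.0]
gripper_width: 10.2
finger_force: 0.0
time_s: 6.38
position: [510.8, -123.9, 146.7]
orientation: [-2.222, -2.22, 0.0]
force: [-0.1, -0.1, -0.6]
gripper_width: 0.7
finger_force: 0.0
[ 510.9648537  -124.09478677  146.89084213] [-2.22161426e+00 -2.22109233e+00  4.53020160e-05] 0.8617054358743084
```

View pics/lined.png

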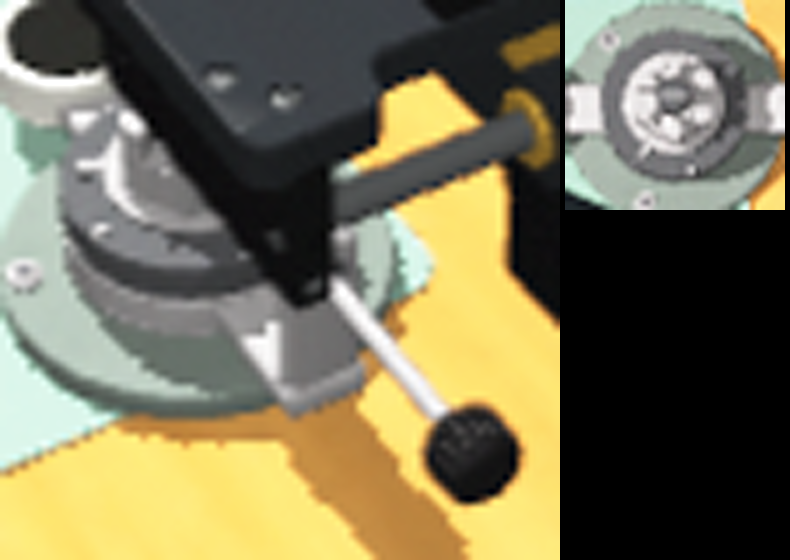

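The pointer at (95,160) has passed the mark at (100,230) to about -30°, as intended. The fingers are closed beyond the knob. Lowering, then pushing along +y, which is tool +x.

```bash
python3 -m pendant '[[0,0.0022,0.05,0,0,0,0],[0,0.0022,0.098,0,0,0,0],[0,0.0022,0.098,0,0,0,0],[0,0.0022,0.098,0,0,0,0]]' && python3 -m pendant '[[0.01,0,0,0,0,0,0],[0.017,0,0,0,0,0,0],[0.022,0,0,0,0,0,0],[0.027,0,0,0,0,0,0],[0.032,0,0,0,0,0,0]]'
```

```text
time_s: 6.98
position: [513.9, -125.0, 50.0]
orientation: [2.221, 2.22, 0.001]
force: [0.9, -0.5, 0.6]
gripper_width: 0.3
finger_force: 0.0
time_s: 7.6
position: [513.6, -92.8, 49.2]
orientation: [2.222, 2.22, 0.001]
force: [1.3, -1.0, 0.1]
gripper_width: 0.3
finger_force: 0.7
```

```bash
python3 -m pendant '[[0.005,0,0,0,0,0,0],[0.01,0,0,0,0,0,0],[0.015,0,0,0,0,0,0],[0.018,0,0,0,0,0,0]]' && python3 -m pendant '[[0.003,0,0,0,0,0,0],[0.006,0,0,0,0,0,0],[0.009,0,0,0,0,0,0],[0.011,0,0,0,0,0,0]]'; python3 -m pendant '[[0.0015,0,0,0,0,0,0],[0.003,0,0,0,0,0,0]]'
```

```text
time_s: 8.1
position: [513.2, -74.5, 48.9]
orientation: [-2.222, -2.221, -0.0]
force: [0.7, -0.8, -0.2]
gripper_width: 0.4
finger_force: 0.6
time_s: 8.6
position: [513.1, -63.7, 48.9]
orientation: [-2.222, -2.22, 0.0]
force: [1.2, -1.6, 0.3]
gripper_width: 0.6
finger_force: 0.6
time_s: 8.85
position: [513.1, -60.8, 48.9]
orientation: [-2.222, -2.22, 0.0]
force: [1.7, -1.6, -1.2]
gripper_width: 0.3
finger_force: 0.6
```

It has already passed tooth depth at sliding force only. Continuing gently to the stop.

```bash
for i in 1; do :; done; python3 -m pendant '[[0.001,0,0,0,0,0,0],[0.002,0,0,0,0,0,0]]'; python3 -m pendant '[[0.0007,0,0,0,0,0,0],[0.0014,0,0,0,0,0,0]]'; python3 -m pendant '[[0.0007,0,0,0,0,0,0],[0.0007,0,0,0,0,0,0]]'
```

```text
time_s: 9.1
position: [513.1, -58.8, 48.9]
orientation: [-2.223, -2.22, 0.0]
force: [0.0, -0.9, -0.5]
gripper_width: 0.6
finger_force: 0.6
time_s: 9.35
position: [513.2, -57.8, 49.0]
orientation: [2.222, 2.221, -0.001]
force: [-1.2, -3.8, -0.2]
gripper_width: 0.8
finger_force: 2.1
time_s: 9.6
position: [513.2, -57.7, 49.0]
orientation: [2.221, 2.221, -0.002]
force: [-0.8, -6.1, -0.7]
gripper_width: 0.2
finger_force: 2.8
```

The pin stops at TCP y -57.7; about -57.5 was predicted for home. One firmer nudge, then back off and look.

```bash
python3 -m pendant '[[0.0008,0,0,0,0,0,0],[0.0016,0,0,0,0,0,0],[0.0016,0,0,0,0,0,0]]' && python3 -m pendant '[[-0.03,0,0,0,0,0,0],[-0.03,0,0,0,0,0,0],[-0.05,0,-0.06,0,0,0,0],[-0.1,0,-0.12,0,0,0,0],[-0.15,0,-0.18,0,0,0,0]]' && python3 -m pendant '[[-0.05,0,0,0,0,0,0],[-0.1,0,0,0,0,0,0],[-0.1,0,0,0,0,0,0]]'
python3 - <<'E'
from h import *
s=shot("side");b=cv2.resize(s["img"][235:320,262:345],None,fx=6.5,fy=6.5,interpolation=cv2.INTER_CUBIC)
d=shot("top");a=cv2.resize(d["img"][250:292,300:386],None,fx=2.8,fy=2.8,interpolation=cv2.INTER_CUBIC)
c=np.zeros((560,790,3),np.uint8);c[:b.shape[0],:b.shape[1]]=b;c[:a.shape[0],545:545+a.shape[1]]=a;save(c,"end.png")
x0,y0,x1,y1=310,280,350,320
m=(s["img"][y0:y1,x0:x1].max(2)<60).astype(np.uint8);n,l,st,ce=cv2.connectedComponentsWithStats(m)
for i in range(1,n):
    if st[i,4]>60:print(st[i],plane(s,[ce[i]+[x0,y0]],59.5).round(1))
E
```

```text
time_s: 9.98
position: [513.3, -57.6, 49.1]
orientation: [2.218, 2.221, -0.004]
force: [-2.0, -10.9, 0.6]
gripper_width: 0.4
finger_force: 5.5
time_s: 10.6
position: [512.4, -183.9, 205.6]
orientation: [-2.22, -2.22, -0.001]
force: [-0.2, -0.6, 0.2]
gripper_width: 0.5
finger_force: 0.0
time_s: 10.98
position: [513.0, -287.1, 204.3]
orientation: [2.226, 2.215, 0.0]
force: [0.2, 0.9, -0.0]
gripper_width: 0.4
finger_force: 0.0
[  5   4  13  14 120] [[513.6 -39.3  59.5]]
```

View pics/end.png

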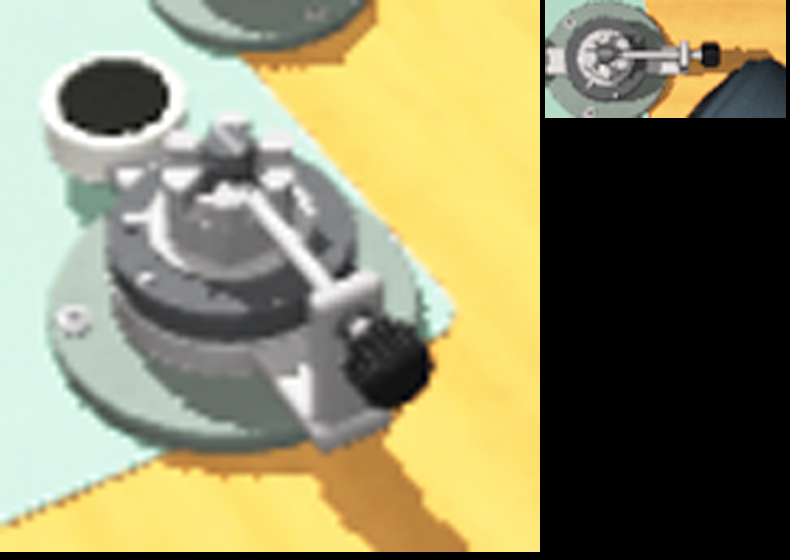

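The pin runs through the slot into the stud, with its nose at about (250,190). The knob, at (388,365), measures y = -39.3, which is 87.5 mm from the axis, so it is home. The arm is clear.

```bash
python3 -c "
from bench import r
print(r.close_job())"
```

```text
the job is handed in; nothing more can be done
None
```

The job is handed in: I turned the castle nut past snug to the first slot in line (about 0.78 rad) and pushed the locking pin home on its stop. The arm touches nothing, and the run took about 11 s.

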